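Turn the power-supply cover over and close the chassis with it

TASK

The U-shaped steel cover of the power supply is lying on its back, open side up. Turn it over so that its open side faces down, then lower it gently, without dropping it, over the open chassis, between the two end panels, until both its rims sit fully down on the base plate, and let go. Leave the chassis standing on the mat, and leave the tin, the bin, the screwdriver and the loose circuit board where they are.

Things in the scene. Friction and masses are not known exactly. Their poses are not given: they have to be found in the camera images.
- cover: Loose U-shaped cover of bare sheet steel with dark vent slots, about 0.3 kg: 150 mm long (its x), 60 wide outside (y), 58 deep (z); a web and two side walls 2.5 mm thick, open at both ends and one side. Origin: centre of the web's outer face; z points to the open side. Starts web down, open side up, on the left or right half of the mat, x within 0.4 rad of world x. Fits either way round
- cover_mouth (a point): centre of the cover's open side, midway between the rims, 58 mm from the origin along its z. Upside down the cover stands on these rims, web on top. On the grippy mat a push high on a long side, rising as that side rises, rolls the cover over its far lower edge: first onto a side wall, then onto its rims. It passes balance after about 55 degrees each time
- chassis: Loose upright aluminium power-supply chassis, 1.4 kg, on the half of the mat without the cover, x within 0.4 rad of world x. Origin: centre of its underside, z up. Base plate 165 (x) x 64 x 4 mm; at each end an upright panel 3 mm thick, 60 wide, top 62 mm above the mat; 159 mm between the panels. Inside stand a transformer, circuit board, capacitors and heat sink, at most 40 wide and 50 high
- chassis_top (a point): on the chassis's axis, 62 mm above its underside, level with the tops of the end panels: where the cover's origin (web, now on top) is with the cover home, rims on the base plate. Two 11 mm high lips leaning inwards run along the plate, 48 mm over their outer faces; the rims stand outside them. Play about 3 mm at each side, 4.5 mm at each end
- mat: fixed rubber bench mat, 560 x 1020 mm, 3 mm thick, grippy (friction about 1); origin at the centre of its underside, so its top is at world z = 0.003
- board: bystander: loose green circuit board 90 x 130 mm, up to 30 mm high with its heat sink; origin at the centre of its underside; on the far side of the mat
- tin: bystander: empty plain steel tin, 96 mm across, 95 mm high; origin at the centre of its underside, z up
- bin: bystander: empty yellow plastic parts bin 130 x 100 x 55 mm; origin at the centre of its underside, z up
- screwdriver: bystander: screwdriver with black handle, 190 mm long, lying along its x axis, on the far side of the mat; origin under its middle
Mind the look-alikes: they are no part of the job. Leave any pink, purple or turquoise look-alike of the cover alone.

How it is judged:
On the way:
1. the cover has been turned over: its open side faces down (angle between cover's own z axis and vertical above 2.95 rad), for 0.2 s.
At the end, for the whole second after the job is handed in: cover open side down (within 4 deg) on the chassis, rims on the base plate (within 2.5 mm), centred within 8 mm, in line within 5 deg; chassis flat on the mat; both at rest; tin, bin, screwdriver and board within 40 mm of their start (angle between cover's own z axis and vertical above 3.07 rad and z of cover in the frame of chassis between 0.0595 and 0.0645 m and horizontal distance between cover and chassis below 0.008 m and angle between the x axis of cover and the x axis of chassis, either way round below 0.09 rad and angle between chassis's own z axis and vertical below 0.04 rad and height (world z) of chassis below 0.008 m and linear speed of each of cover, chassis below 0.02 m/s and distance of each of tin, bin, screwdriver, board from where it was at the start of the episode below 0.04 m); the robot touches nothing.
It fails at once if the chassis is tipped or lifted (angle between chassis's own z axis and vertical above 0.35 rad or height (world z) of chassis above 0.04 m).
It fails at once if the tin, bin, screwdriver or loose board is moved more than 60 mm (distance of any of tin, bin, screwdriver, board from where it was at the start of the episode above 0.06 m).
It fails at once if the cover is dropped or rammed onto the chassis (no faster than 0.3 m/s over the last 30 mm, no harder than 50 N) (contact force between cover and chassis above 50 N or (horizontal distance between cover and chassis below 0.02 m and z of cover in the frame of chassis below 0.095 m and linear speed of cover above 0.3 m/s)).
It also fails if it takes over 72 s, if anything falls off the work surface, if the arm or the gripper's body presses on something with over 40 N, if the wrist force passes 120 N, or if a joint passes its speed limit or range.

ROBOT

A 7-joint arm with a two-finger parallel gripper is mounted at the origin on the work surface. World frame = base frame: x ahead of the robot, y to its left, z up, the work surface at z = 0. Lengths are in m, angles in rad, forces in N, time in s.
With the tool pointing down it reaches from about 0.4 to 0.9 m from the base axis. Payload 5.5 kg.
Tool frame: the origin (TCP) lies at the very end of the fingers, on their centre line; the grasp point (between the pads) lies 19 mm behind it (r.grasp_offset is the distance from the TCP to the grasp point, in m); x points along the fingers, y is the direction in which the jaws open and shut, and the axes are right-handed (so a half turn about x gives the same grasp; the last joint's range is limited). The gripper opens to 85 mm and grips with 20 to 120 N. Pads are 22 mm wide; open, the fingers measure 114 mm over their backs; the gripper's body (76 mm by 85 mm) begins 54 mm behind the grasp point. The pads swing forward as they close: fully open they stand 13 mm farther back than shut.
Start: joints at [1.55, 0.501, -0.427, 1.55, 0.221, 1.138, -0.21], TCP at [0.182, -0.624, 0.231] pointing down, gripper open.
Joint ranges: [-2.88, 2.88], [-0.31, 2.03], [-1.54, 1.56], [0.2, 2.42], [-1.41, 4.55], [0.19, 2.02], [-2.57, 2.57]. Speed limits (rad/s): [2.57, 2.57, 3.14, 3.14, 3.14, 3.14, 3.14].

INTERFACE

Orientations are given as a unit quaternion [x, y, z, w].
In Python, from station import r gives the robot as it stands. The module is installed in compiled form; this text tells all that it offers.
- The arm moves only by the shell command python3 -m pendant 'ROWS' [FORCE]. ROWS is JSON, one flat list of numbers, 7 for each row, row after row: the shift along the tool's x, y, z in mm, then the turn, a rotation vector about the tool's x, y, z in degrees, then the opening, from -1 (shut) to 1 (fully open), so that 0 is half open. A call has exactly 10 rows; each row shifts and turns the commanded pose from where the row before left it, along the tool's axes as they then stand; what a row does not reach is not made up. A row lasts 1/12 s, in which the tool goes at most 41.7 mm and 7.16 degrees, less where a joint would pass 70% of its speed; a pose out of reach is approached as far as the arm can. A call is refused whole if a number of a shift passes 41.7 or a number of a turn 7.16, either way. A call with a gripper value outside its range is refused whole. The fingers move at their own pace and stop on an object; FORCE is the grip in N (left out, the last holds). Time passes only in rows, so rows that do not move let the fingers close, or fill a call up. It gives the time, the measured TCP pose, the force and the opening at its end, in the units of the state.
- r.state(): the state, without advancing time (a new reading comes with each control period).
- r.snapshot(name): name is "side" or "top" or "wrist"; returns a dict with "image" (384x512x3 uint8, red, green, blue), "fx", "fy", "cx", "cy" (pixels), "extrinsics" (4x4, takes a point from world to camera coordinates); the wrist camera has in their place "tool_from_camera" (4x4, takes a point from camera to tool coordinates, whose origin is the TCP and whose axes are the tool frame's). Camera axes: x right, y down, z forward; pixel columns grow to the right and rows downward; lengths in m; the calibration is good to about 2 mm. A picture is of the moment at which its call begins: read the wrist's pose just before it. There is no depth.
- r.sign_off(): hands the job in, once; it reports no verdict.
The state is a dict: "time_s": time; "joint_pos": joint angles; "joint_velocities": joint speeds; "effort": joint torques, N m; "tcp_pos": TCP position; "ee_rot": TCP orientation; "contact_force": force on the tool from outside, world axes, zero at the start; "moment": the same for the moment, N m; "gripper_width": opening from 0.0 (shut) to 1.0 (fully open).
Only numpy, scipy, OpenCV 4.12 (cv2) and the standard library are available. Lean on these libraries where they do the work, as an engineer would, in place of code of your own. Each camera call takes 0.05 s, during which the arm holds its last target.

## Working session

There is one attempt and no reset: what is moved stays moved. The work goes in short steps, Python scripts to look and compute and a shell command to move; the robot and the scene stay as the last step left them, time stands still between calls to the robot, and variables do not carry over. Pictures are saved under pics/ and viewed, and the job is handed in when it is done.

```bash
mkdir -p pics; ls
python3 - <<'E'
from station import r
import cv2,json
s=r.state(); print(s)
for n in ["side","top","wrist"]:
    d=r.snapshot(n); cv2.imwrite(f"pics/a_{n}.png",d["image"][:,:,::-1])
    print(n,{k:(v.tolist() if hasattr(v,'tolist') else v) for k,v in d.items() if k!="image"})
E
```

```text
pics
{'time_s': 0.0, 'joint_pos': array([ 1.55021986,  0.50185058, -0.42676187,  1.55145416,  0.22081107,
        1.13829691, -0.21032689]), 'joint_velocities': array([ 7.16719857e-05,  1.33204648e-03, -1.07179113e-03,  4.35256479e-04,
        2.22345663e-03,  2.88608043e-04,  6.55335674e-04]), 'effort': array([ 6.63997071e-04, -5.69517660e+01, -5.81531793e+00, -2.80934304e+01,
        1.06371398e-02,  1.19328641e-02, -3.48189496e-05]), 'tcp_pos': array([ 0.18173124, -0.62335452,  0.23025331]), 'ee_rot': array([-0.69991777, -0.10068199,  0.70008255, -0.09931096]), 'contact_force': array([0.37859927, 0.99166805, 0.04255477]), 'moment': array([-0.03384642,  0.01115833, -0.0277461 ]), 'gripper_width': 1.0004347294696863}
side {'fx': 420.7071919543035, 'fy': 420.7071919543035, 'cx': 253.28338821984775, 'cy': 186.24754937007273, 'extrinsics': [[-0.7905122694170668, -0.6123642907810196, -0.010016350499935748, 0.4179100816130021], [-0.41697270369745837, 0.5501125269593687, -0.7235398897459691, 0.33841364544181063], [0.44858011132049785, -0.5677906155077209, -0.6902098960961464, 1.0998518268
[... 166 characters left out ...]
106683025813, -0.9999743884331831, 0.007144197507948384, -0.11550854727375469], [-0.9890123333694422, -0.0014791251140252567, -0.14782562914470693, 0.5844294082178662], [0.14783241026068245, -0.007002475746354434, -0.9889876358225813, 1.807762643395148], [0.0, 0.0, 0.0, 1.0]]}
wrist {'fx': 320.71734168887645, 'fy': 320.71734168887645, 'cx': 256.3695338689189, 'cy': 192.80217057901012, 'tool_from_camera': [[0.0001851673926513002, -0.2745822284003373, 0.961563604531566, -0.14184582288041075], [0.9999997027391625, -0.0006688753957651044, -0.0003835717497640322, -0.0012368554951485144], [0.0007484882223357956, 0.9615633897213461, 0.27458202292388173, -0.06936887656083954], [0.0, 0.0, 0.0, 1.0]]}
```

View pics/a_top.png

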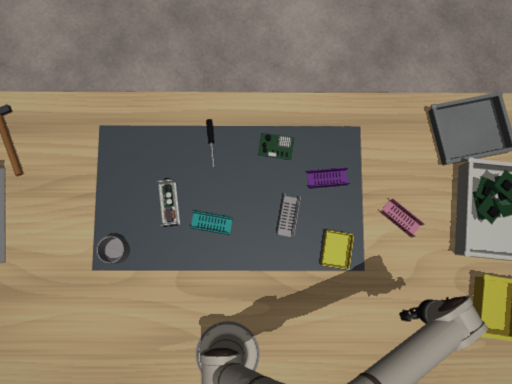

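View pics/a_side.png

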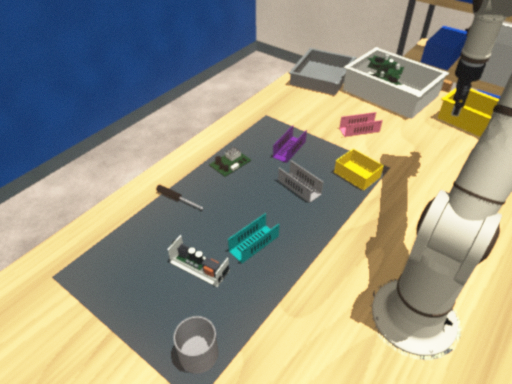

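View pics/a_wrist.png

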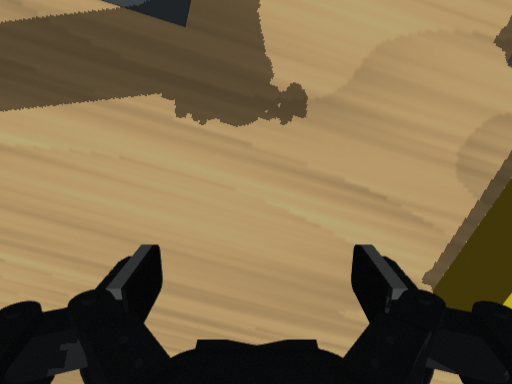

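```bash
cat > h.py <<'E'
import numpy as np,cv2,json
from station import r
from scipy.spatial.transform import Rotation as R
def cam(d,s=None):
    """returns Rwc,t (world->cam)"""
    if "extrinsics" in d: return np.array(d["extrinsics"])
    T=np.eye(4);T[:3,:3]=R.from_quat(s["ee_rot"]).as_matrix();T[:3,3]=s["tcp_pos"]
    return np.linalg.inv(T@np.array(d["tool_from_camera"]))
def shot(n,f,crop=None,k=1):
    s=r.state(); d=r.snapshot(n); im=d["image"][:,:,::-1]
    E=cam(d,s); np.savez(f"pics/{f}.npz",E=E,K=[d["fx"],d["fy"],d["cx"],d["cy"]],im=im)
    show(f,crop,k,f); return d,s
def show(f,crop=None,k=1,out=None):
    im=np.load(f"pics/{f}.npz")["im"]
    if crop: x0,y0,x1,y1=crop; im=im[y0:y1,x0:x1]
    if k!=1: im=cv2.resize(im,None,fx=k,fy=k,interpolation=cv2.INTER_CUBIC)
    cv2.imwrite(f"pics/{out}.png",im)
def p2w(f,uv,z):
    z_=np.load(f"pics/{f}.npz");E=z_["E"];fx,fy,cx,cy=z_["K"]
    uv=np.atleast_2d(uv).astype(float)
    d=np.c_[(uv[:,0]-cx)/fx,(uv[:,1]-cy)/fy,np.ones(len(uv))]@E[:3,:3]
    c=-E[:3,:3].T@E[:3,3]
    return c+d*((z-c[2])/d[:,2])[:,None]
def w2p(f,P):
    z_=np.load(f"pics/{f}.npz");E=z_["E"];fx,fy,cx,cy=z_["K"]
    q=np.atleast_2d(P)@E[:3,:3].T+E[:3,3]
    return np.c_[fx*q[:,0]/q[:,2]+cx,fy*q[:,1]/q[:,2]+cy]
def go(target,x,ydir):
    pass
def rel(tp,tx,ty):
    """tool-frame shift (mm) & rotvec (deg) to reach TCP tp with tool x axis tx and y dir ty"""
    s=r.state(); R0=R.from_quat(s["ee_rot"])
    tx=np.array(tx,float);tx/=np.linalg.norm(tx);ty=np.array(ty,float);ty-=tx*(tx@ty);ty/=np.linalg.norm(ty)
    R1=R.from_matrix(np.c_[tx,ty,np.cross(tx,ty)])
    print("shift mm",np.round(R0.inv().apply(np.array(tp)-s["tcp_pos"])*1000,1),"rotvec deg",np.round((R0.inv()*R1).as_rotvec(degrees=True),2),"tcp",np.round(s["tcp_pos"],4),"axes x",np.round(R0.as_matrix()[:,0],3),"y",np.round(R0.as_matrix()[:,1],3))
E
python3 - <<'E'
from h import *
shot("top","b_top"); show("b_top",(150,165,310,265),5,"b_crop")
E
```

```text
(no output)
```

View pics/b_crop.png

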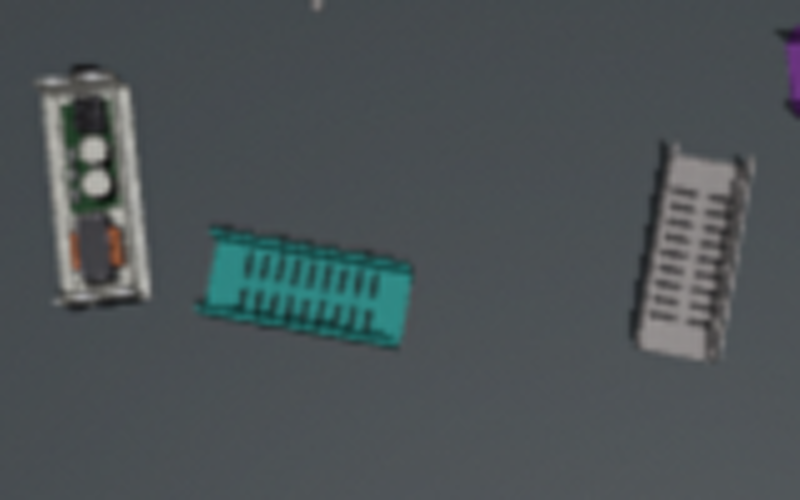

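Run:
```python
from h import *
def c(l): return np.array(l)/5+[150,165]
for nm,l in [("cover",[(668,146),(750,157),(636,345),(716,357)]),("chas",[(40,80),(130,76),(57,303),(148,298)]),("turq",[(210,230),(412,268),(198,312),(400,345)])]:
    w=p2w("b_top",c(l)-.5,.061); print(nm,w.round(3).tolist(),w.mean(0).round(4)); a=(w[0]+w[1]-w[2]-w[3]); print(np.arctan2(a[1],a[0]),np.linalg.norm(a)/2, np.linalg.norm(w[0]-w[1]))
print(p2w("b_top",[[337,249]],.055))
s=r.state();R0=R.from_quat(s["ee_rot"]).as_matrix();print(R0.round(3))
```

```text
cover [[0.581, -0.207, 0.061], [0.572, -0.268, 0.061], [0.433, -0.183, 0.061], [0.424, -0.241, 0.061]] [ 0.5026 -0.2246  0.061 ]
-0.17146773488461417 0.14993142328554437 0.06129483486566856
chas [[0.629, 0.26, 0.061], [0.633, 0.193, 0.061], [0.463, 0.242, 0.061], [0.467, 0.175, 0.061]] [0.5482 0.2175 0.061 ]
0.10481569796605049 0.16656705479855258 0.06680520557910424
turq [[0.517, 0.131, 0.061], [0.49, -0.018, 0.061], [0.457, 0.139, 0.061], [0.433, -0.01, 0.061]] [0.4742 0.0605 0.061 ]
-0.1347598539728581 0.05907496156984989 0.15162116740423776
[[ 0.37698173 -0.40336206  0.055     ]]
[[-0.     0.28  -0.96 ]
 [ 0.001 -0.96  -0.28 ]
 [-1.    -0.001 -0.   ]]
```

Run:
```python
from h import *
rel([.493,-.285,.2],[0,0,-1],[-.171,-.985,0])
```

```text
shift mm [  30.9 -237.9 -393.6] rotvec deg [2.611e+01 2.000e-02 7.000e-02] tcp [ 0.1818 -0.6236  0.2306] axes x [-0.     0.001 -1.   ] y [ 0.28  -0.96  -0.001]
```

```bash
python3 -m pendant '[2,-20,-33,0,0,0,-1, 2,-20,-33,0,0,0,-1, 2,-20,-33,0,0,0,-1, 2,-20,-33,0,0,0,-1, 2,-20,-33,0,0,0,-1, 2,-20,-33,0,0,0,-1, 2,-20,-33,0,0,0,-1, 2,-20,-33,0,0,0,-1, 2,-20,-33,0,0,0,-1, 2,-20,-33,0,0,0,-1]' 40
python3 - <<'E'
from h import *
rel([.493,-.285,.2],[0,0,-1],[-.171,-.985,0])
E
```

```text
time_s: 1.03
tcp_pos: [0.4436, -0.3381, 0.2113]
ee_rot: [-0.7, -0.1, 0.7, -0.1]
contact_force: [0.1, -0.5, 0.0]
gripper_width: 0.0
shift mm [ 11.3 -37.2 -62.2] rotvec deg [ 2.609e+01  0.000e+00 -2.000e-02] tcp [ 0.4436 -0.3381  0.2113] axes x [-0. -0. -1.] y [ 0.28 -0.96  0.  ]
```

```bash
python3 -m pendant '[4,-12,-20,0,0,0,-1, 4,-12,-20,0,0,0,-1, 3,-12,-20,0,0,0,-1, 0,0,0,6.5,0,0,-1, 0,0,0,6.5,0,0,-1, 0,0,0,6.5,0,0,-1, 0,0,0,6.5,0,0,-1, 0,0,0,0,0,0,-1, 0,0,0,0,0,0,-1, 0,0,0,0,0,0,-1]'
python3 - <<'E'
from h import *
rel([.493,-.285,.2],[0,0,-1],[-.171,-.985,0])
shot("wrist","c_w",None,1.5)
E
```

```text
time_s: 1.87
tcp_pos: [0.4903, -0.2881, 0.2003]
ee_rot: [-0.705, 0.059, 0.705, 0.059]
contact_force: [-0.2, -0.2, 0.5]
gripper_width: -0.002
shift mm [ 0.3 -3.5 -2.1] rotvec deg [0.3 0.  0. ] tcp [ 0.4903 -0.2881  0.2003] axes x [-0.  0. -1.] y [-0.166 -0.986 -0.   ]
```

View pics/c_w.png

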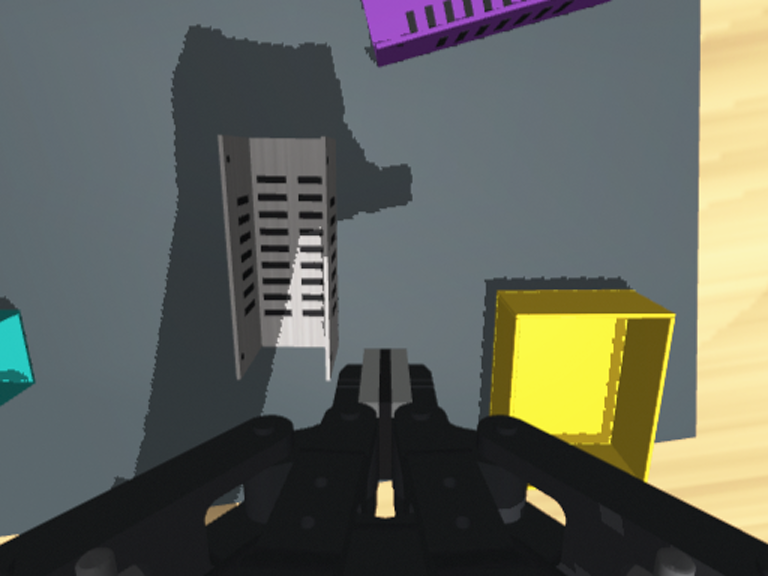

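Run:
```python
from h import *
w=p2w("c_w",np.array([(219,135),(329,136),(237,381),(331,381)])/1.5,.061); print(w.round(4).tolist(),w.mean(0)); a=(w[0]+w[1]-w[2]-w[3]); yaw=np.arctan2(a[1],a[0]);print(yaw,np.linalg.norm(a)/2,np.linalg.norm(w[0]-w[1]),np.linalg.norm(w[2]-w[3]))
v=np.array([-np.sin(yaw),np.cos(yaw),0]);c=w.mean(0)
print([np.arctan2(*(w[i]-w[i+2])[1::-1]) for i in (0,1)])
T=c-v*.065;T[2]=.10;rel(T,[0,0,-1],-v);print(T,v)
```

```text
[[0.5826, -0.2091, 0.061], [0.5719, -0.2694, 0.061], [0.4345, -0.1814, 0.061], [0.4244, -0.241, 0.061]] [ 0.50334225 -0.22524435  0.061     ]
-0.18782151002613628 0.15041727320695444 0.061227758275890394 0.06042163385869167
[np.float64(-0.18511845334031066), np.float64(-0.1905338833404085)]
shift mm [100.3   0.8  -1. ] rotvec deg [1.18 0.   0.  ] tcp [ 0.4903 -0.2882  0.2003] axes x [-0.  0. -1.] y [-0.166 -0.986 -0.   ]
[ 0.4912055  -0.28910122  0.1       ] [0.18671916 0.98241333 0.        ]
```

```bash
python3 -m pendant '[20,0,0,1.2,0,0,-1, 30,0,0,0,0,0,-1, 30,0,0,0,0,0,-1, 30,0,0,0,0,0,-1, 20,0,0,0,0,0,-1, 18,0,0,0,0,0,-1, 0,-6,0,0,0,0,-1, 0,-6,0,0,0,0,-1, 0,0,0,0,0,0,-1, 0,0,0,0,0,0,-1]'
python3 - <<'E'
from h import *
s=r.state();print(s["contact_force"],s["tcp_pos"])
shot("wrist","d_w",None,1.5)
E
```

```text
time_s: 2.75
tcp_pos: [0.4942, -0.276, 0.0539]
ee_rot: [0.705, -0.067, -0.703, -0.066]
contact_force: [0.1, -1.0, 0.4]
gripper_width: 0.0
[ 0.0946034  -0.99204286  0.37917275] [ 0.49416936 -0.27597336  0.0539279 ]
```

View pics/d_w.png

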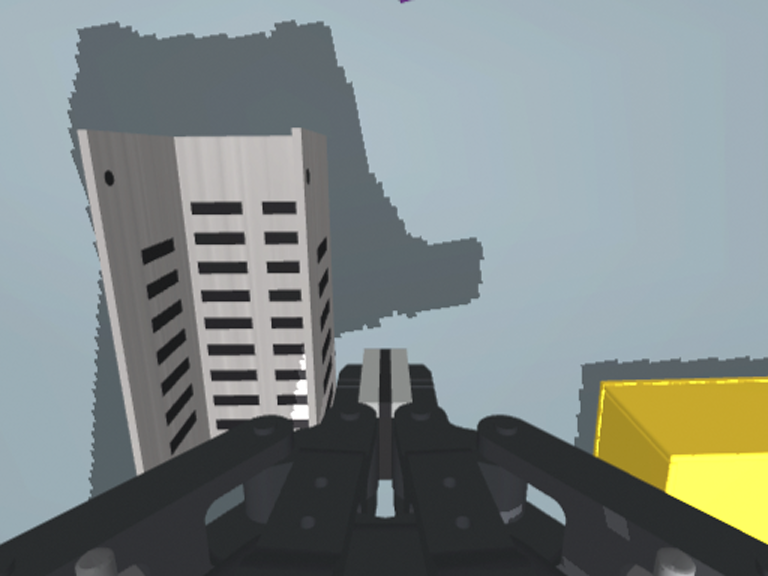

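```bash
python3 -m pendant '[3,-2,0,0,0,0,-1, 0,-2,0,0,0,0,-1, 0,-2,0,0,0,0,-1, 0,-1,0,0,0,0,-1, 0,-1,0,0,0,0,-1, 0,-1,0,0,0,0,-1, 0,-1,0,0,0,0,-1, 0,0,0,0,0,0,-1, 0,0,0,0,0,0,-1, 0,0,0,0,0,0,-1]'
```

```text
time_s: 3.63
tcp_pos: [0.4944, -0.2673, 0.0494]
ee_rot: [0.704, -0.068, -0.704, -0.067]
contact_force: [-0.7, -2.1, 1.2]
gripper_width: 0.003
```

```bash
python3 -m pendant '[-4,-5,0,0,0,0,-1, -4.5,-5,0,0,0,0,-1, -4.3,-5,0,0,0,0,-1, -3.7,-5.5,0,0,0,0,-1, -3.3,-5.7,0,0,0,0,-1, -2.8,-6,0,0,0,0,-1, -2.3,-6.2,0,0,0,0,-1, 0,0,0,0,0,0,-1, 0,0,0,0,0,0,-1, 0,0,0,0,0,0,-1]'
python3 - <<'E'
from h import *
shot("wrist","e_w",None,1.5)
shot("side","e_s",(200,100,400,250),4)
E
```

```text
time_s: 4.47
tcp_pos: [0.502, -0.2291, 0.0742]
ee_rot: [0.704, -0.067, -0.704, -0.067]
contact_force: [0.3, -1.3, -0.1]
gripper_width: -0.0
```

View pics/e_w.png

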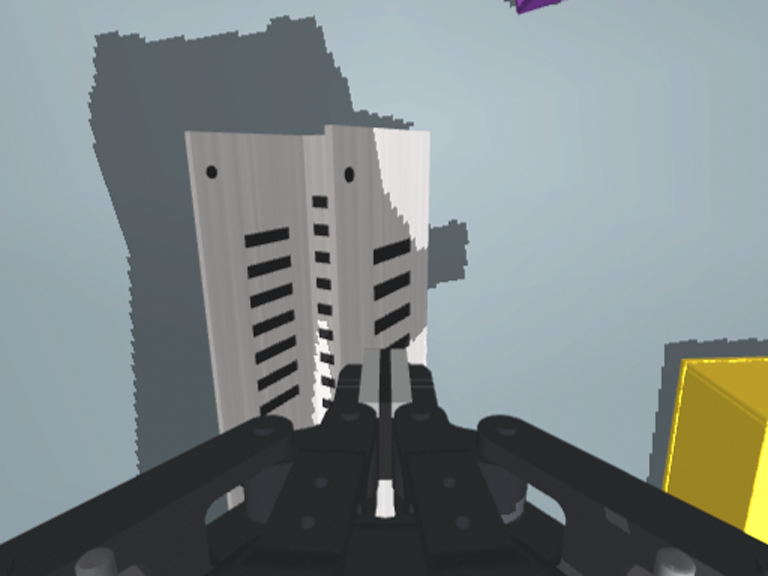

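View pics/e_s.png

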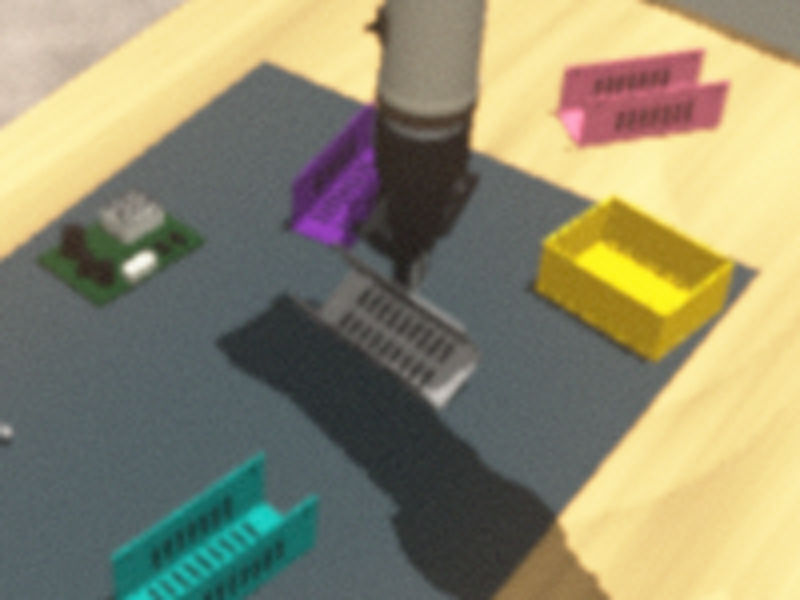

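```bash
python3 -m pendant '[-1.7,-6.4,0,0,0,0,-1, -1.2,-6.5,0,0,0,0,-1, -0.5,-6.6,0,0,0,0,-1, 0,-6.6,0,0,0,0,-1, 0.5,-6.5,0,0,0,0,-1, 1,-6.5,0,0,0,0,-1, 1,-5,0,0,0,0,-1, 0,0,0,0,0,0,-1, 0,0,0,0,0,0,-1, 0,0,0,0,0,0,-1]'
python3 - <<'E'
from h import *
shot("wrist","f_w",None,1.5)
shot("side","f_s",(200,100,400,250),4)
E
```

```text
time_s: 5.4
tcp_pos: [0.51, -0.1858, 0.0749]
ee_rot: [-0.704, 0.068, 0.704, 0.067]
contact_force: [0.9, -0.4, -0.1]
gripper_width: -0.001
```

View pics/f_w.png

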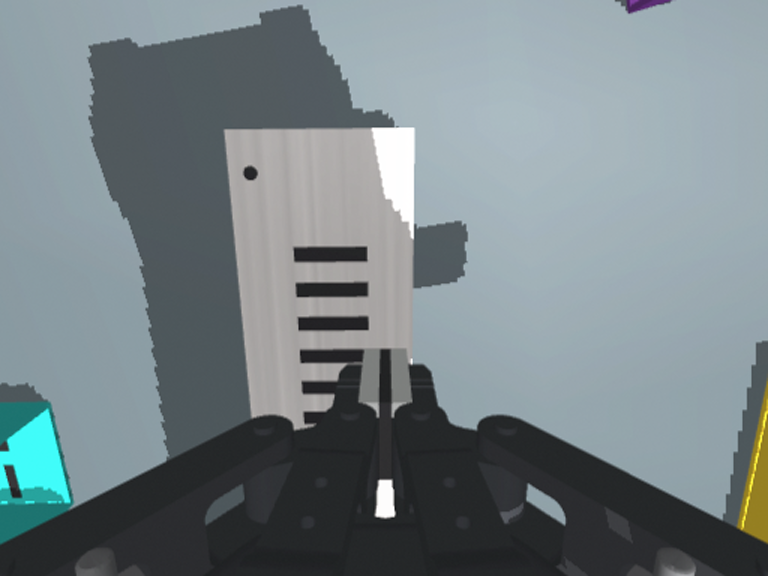

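View pics/f_s.png

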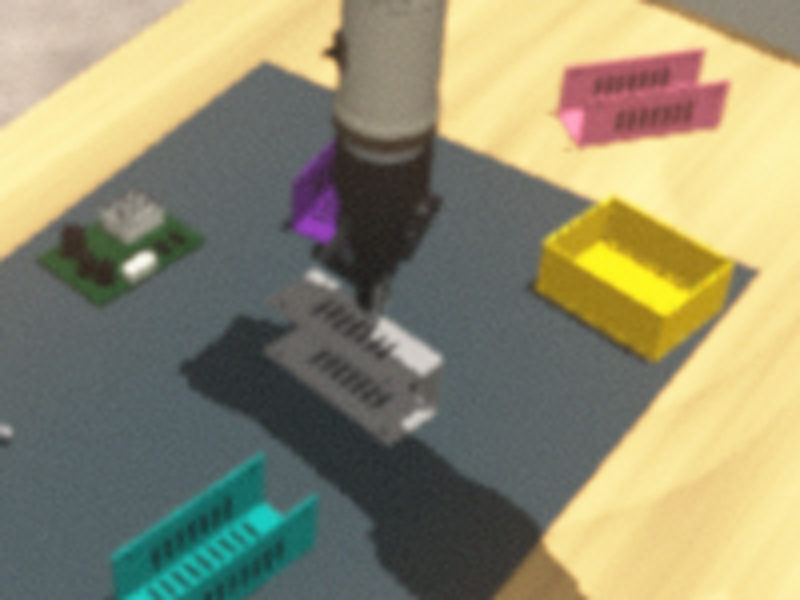

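Run:
```python
from h import *
w=p2w("f_w",np.array([(224,129),(414,128),(251,415),(412,345)])/1.5,.063); print(w.round(4).tolist())
a=w[1]-w[3];b=w[0]-w[2];print([np.arctan2(q[1],q[0]) for q in (a,b)])
yaw=np.arctan2(a[1],a[0]);u=np.array([np.cos(yaw),np.sin(yaw),0]);v=np.array([-u[1],u[0],0])
print(np.linalg.norm(w[0]-w[1]),(w[0]-w[1])@v)
c=w[1]-u*.075; print("mid web edge",c,yaw)
T=c-v*.035;T[2]=.10;rel(T,[0,0,-1],-v)
```

```text
[[0.5936, -0.1514, 0.063], [0.5829, -0.208, 0.063], [0.4977, -0.1335, 0.063], [0.5133, -0.195, 0.063]]
[np.float64(-0.18471982608153506), np.float64(-0.18421601950571134)]
0.05764815075448857 0.05764802081606628
mid web edge [ 0.50913296 -0.19424464  0.063     ] -0.18471982608153506
shift mm [-25.   43.1  -0.9] rotvec deg [-0.4   0.01 -0.01] tcp [ 0.51   -0.1862  0.075 ] axes x [-0. -0. -1.] y [-0.191 -0.982  0.   ]
```

```bash
python3 -m pendant '[-12,0,0,0,0,0,-1, 0,15,0,0,0,0,-1, 0,15,0,0,0,0,-1, 0,13,0,0,0,0,-1, 20,0,0,0,0,0,-1, 17,0,0,0,0,0,-1, 0,-10,0,0,0,0,-1, 0,-8,0,0,0,0,-1, 0,-3,0,0,0,0,-1, 0,0,0,0,0,0,-1]'
```

```text
time_s: 6.33
tcp_pos: [0.5071, -0.2058, 0.0513]
ee_rot: [0.704, -0.067, -0.703, -0.066]
contact_force: [-0.2, -1.0, -0.5]
gripper_width: 0.001
```

```bash
python3 -m pendant '[-2,-4,0,0,0,0,-1, -4.9,-4.5,0,0,0,0,-1, -4.4,-4.8,0,0,0,0,-1, -4.1,-5.2,0,0,0,0,-1, -3.5,-5.5,0,0,0,0,-1, -3.1,-5.8,0,0,0,0,-1, -2.6,-6,0,0,0,0,-1, -2,-6.2,0,0,0,0,-1, 0,0,0,0,0,0,-1, 0,0,0,0,0,0,-1]'
python3 - <<'E'
from h import *
shot("side","g_s",(200,100,400,250),4)
E
```

```text
time_s: 7.17
tcp_pos: [0.5143, -0.1654, 0.0769]
ee_rot: [0.704, -0.067, -0.704, -0.067]
contact_force: [0.7, -1.6, 1.9]
gripper_width: -0.001
```

View pics/g_s.png

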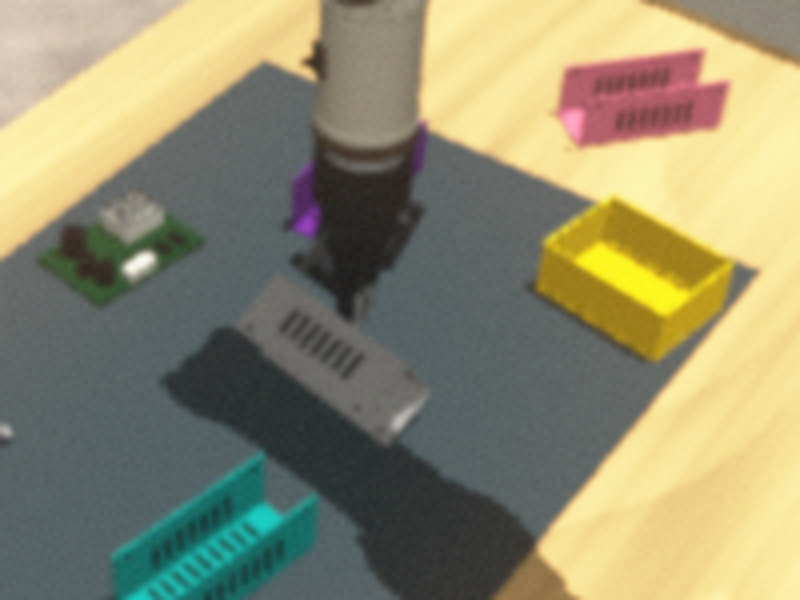

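Rolling well, about 40°. Continue past balance.

```bash
python3 -m pendant '[-1.5,-6.4,0,0,0,0,-1, -0.9,-6.5,0,0,0,0,-1, -0.3,-6.6,0,0,0,0,-1, 0.3,-6.6,0,0,0,0,-1, 0.8,-6.5,0,0,0,0,-1, 1,-6,0,0,0,0,-1, 1,-4,0,0,0,0,-1, 0,0,0,0,0,0,-1, 0,0,0,0,0,0,-1, -20,0,0,0,0,0,-1]'
python3 - <<'E'
from h import *
shot("side","h_s",(200,100,400,250),4)
shot("wrist","h_w",None,1.5)
E
```

```text
time_s: 8.05
tcp_pos: [0.5191, -0.124, 0.0934]
ee_rot: [-0.702, 0.067, 0.706, 0.068]
contact_force: [-0.4, 0.0, -0.6]
gripper_width: -0.001
```

View pics/h_s.png

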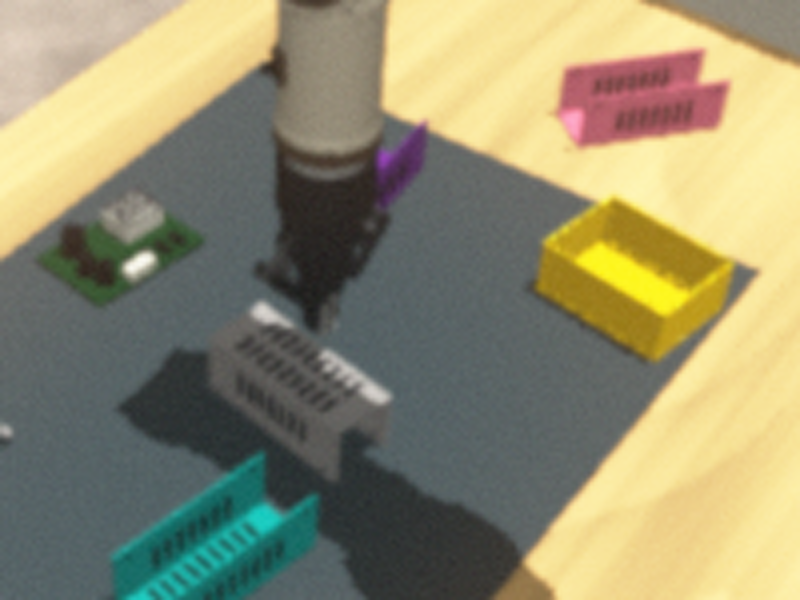

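View pics/h_w.png

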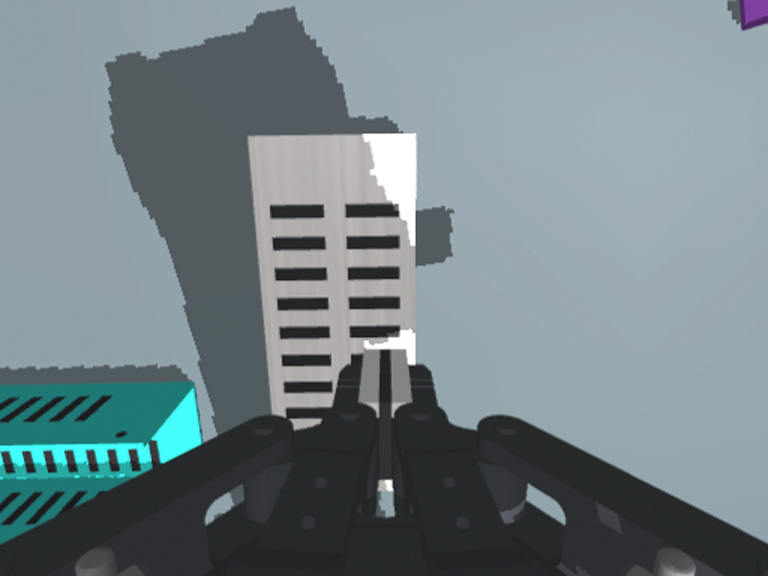

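```bash
python3 -m pendant '[-30,0,0,0,0,0,1, -30,-6,0,0,0,0,1, -30,-12,0,0,0,0,1, -30,0,0,0,0,0,1, 0,0,0,0,0,0,1, 0,0,0,0,0,0,1, 0,0,0,0,0,0,1, 0,0,0,0,0,0,1, 0,0,0,0,0,0,1, 0,0,0,0,0,0,1]'
python3 - <<'E'
from h import *
shot("wrist","i_w",None,1.5)
E
```

```text
time_s: 8.98
tcp_pos: [0.5247, -0.1065, 0.215]
ee_rot: [-0.703, 0.067, 0.705, 0.068]
contact_force: [0.2, 0.1, 0.4]
gripper_width: 1.0
```

View pics/i_w.png

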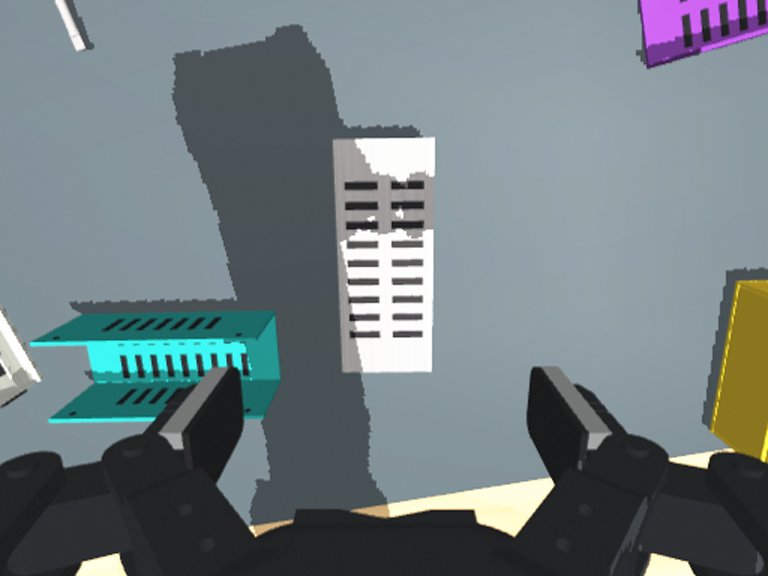

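Run:
```python
from h import *
w=p2w("i_w",np.array([(333,139),(435,138),(342,372),(432,372)])/1.5,.061); print(w.round(4).tolist(),w.mean(0)); a=(w[0]+w[1]-w[2]-w[3]); yaw=np.arctan2(a[1],a[0]);print(yaw,np.linalg.norm(a)/2,np.linalg.norm(w[0]-w[1]),np.linalg.norm(w[2]-w[3]))
v=np.array([-np.sin(yaw),np.cos(yaw),0]);c=w.mean(0)
print([np.arctan2(*(w[i]-w[i+2])[1::-1]) for i in (0,1)])
T=c.copy();T[2]=.028;rel(T,[0,0,-1],-v);print(T,v)
```

```text
[[0.6049, -0.0902, 0.061], [0.5941, -0.149, 0.061], [0.4576, -0.0632, 0.061], [0.4461, -0.1227, 0.061]] [ 0.52568363 -0.10627399  0.061     ]
-0.17877942414435166 0.15001826487621334 0.05984411123581198 0.060572304762716855
[np.float64(-0.18119533975252727), np.float64(-0.1763724654318012)]
shift mm [187.2  -0.3  -1.1] rotvec deg [-0.71  0.11  0.02] tcp [ 0.5249 -0.1065  0.2152] axes x [-0.002  0.001 -1.   ] y [-0.19  -0.982 -0.   ]
[ 0.52568363 -0.10627399  0.028     ] [0.17782858 0.98406148 0.        ]
```

```bash
python3 -m pendant '[30,0,-1,-0.7,0,0,1, 30,0,0,0,0,0,1, 30,0,0,0,0,0,1, 30,0,0,0,0,0,1, 30,0,0,0,0,0,1, 20,0,0,0,0,0,1, 18,0,0,0,0,0,1, 0,0,0,0,0,0,1, 0,0,0,0,0,0,-1, 0,0,0,0,0,0,-1]' 50; python3 -m pendant '[0,0,0,0,0,0,-1, 0,0,0,0,0,0,-1, 0,0,0,0,0,0,-1, 0,0,0,0,0,0,-1, 0,0,0,0,0,0,-1, 0,0,0,0,0,0,-1, -5,0,0,0,0,0,-1, -15,0,0,0,0,0,-1, -20,0,0,0,0,0,-1, 0,0,0,0,0,0,-1]'
python3 - <<'E'
from h import *
shot("side","j_s",(150,50,450,275),2.6)
shot("wrist","j_w",None,1.5)
E
```

```text
time_s: 9.87
tcp_pos: [0.5271, -0.1066, 0.029]
ee_rot: [0.705, -0.063, -0.704, -0.063]
contact_force: [0.2, -0.1, 0.6]
gripper_width: 0.753
time_s: 10.7
tcp_pos: [0.5284, -0.1069, 0.0712]
ee_rot: [0.706, -0.063, -0.703, -0.063]
contact_force: [0.3, 0.5, -1.9]
gripper_width: 0.696
```

View pics/j_s.png

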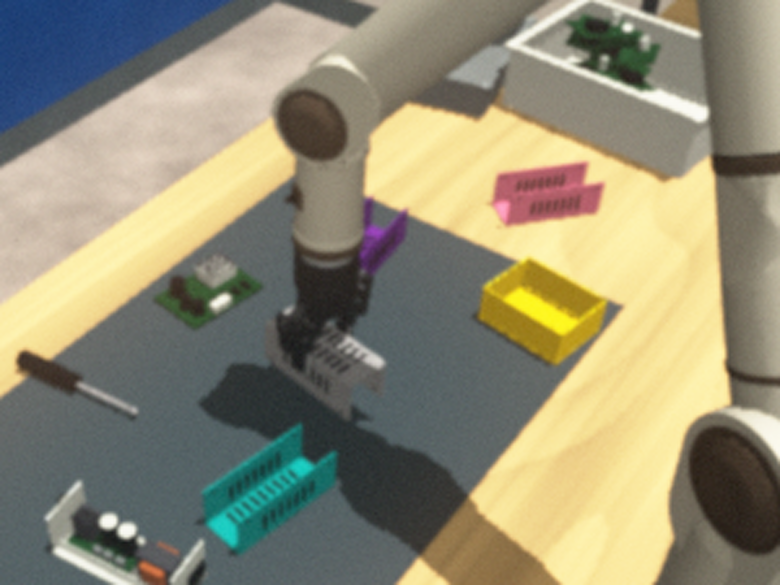

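View pics/j_w.png

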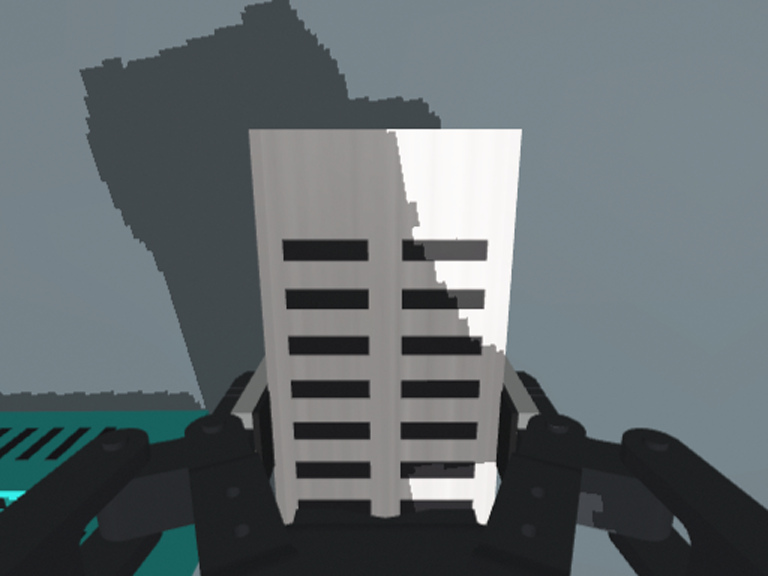

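Run:
```python
from h import *
rel([.548,.085,.25],[0,0,-1],[.105,-.995,0])
```

```text
shift mm [-181.4 -192.6   13.1] rotvec deg [-16.28  -0.09  -0.03] tcp [ 0.5268 -0.107   0.0687] axes x [ 0.001 -0.001 -1.   ] y [-0.178 -0.984  0.   ]
```

```bash
python3 -m pendant '[-15,0,0,0,0,0,-1, -25,0,0,0,0,0,-1, -30,0,0,0,0,0,-1, -30,0,0,0,0,0,-1, -30,-10,0,0,0,0,-1, -26,-20,0,0,0,0,-1, -15,-25,0,0,0,0,-1, -10,-25,0,0,0,0,-1, 0,-25,0,0,0,0,-1, 0,-25,0,0,0,0,-1]'; python3 -m pendant '[0,-25,0,0,0,0,-1, 0,-20,0,0,0,0,-1, 0,-12,6,0,0,0,-1, 0,-6,7,0,0,0,-1, 0,0,0,-4.1,0,0,-1, 0,0,0,-4.1,0,0,-1, 0,0,0,-4.1,0,0,-1, 0,0,0,-4,0,0,-1, 0,0,0,0,0,0,-1, 0,0,0,0,0,0,-1]'
python3 - <<'E'
from h import *
rel([.548,.085,.25],[0,0,-1],[.105,-.995,0])
shot("wrist","k_w",None,1.5)
E
```

```text
time_s: 11.63
tcp_pos: [0.5494, 0.022, 0.2489]
ee_rot: [-0.704, 0.064, 0.704, 0.063]
contact_force: [0.2, -0.6, -3.0]
gripper_width: 0.691
time_s: 12.47
tcp_pos: [0.5471, 0.0843, 0.2487]
ee_rot: [-0.706, -0.036, 0.707, -0.036]
contact_force: [0.1, 0.7, -4.0]
gripper_width: 0.693
shift mm [-1.3 -0.6 -0.9] rotvec deg [-0.16  0.09 -0.04] tcp [0.5471 0.0843 0.2487] axes x [-0.001 -0.001 -1.   ] y [ 0.102 -0.995  0.001]
```

View pics/k_w.png

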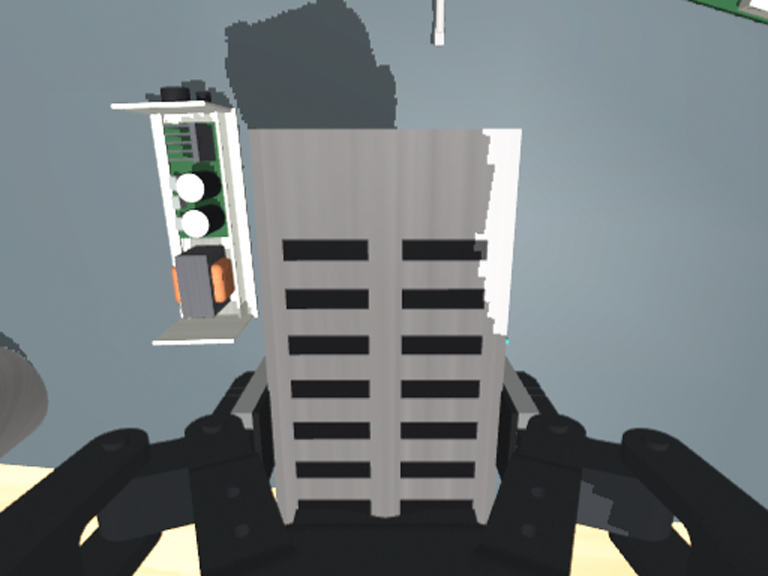

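Run:
```python
from h import *
show("k_w",(65,55,185,240),3.2*1,"k_z")
show("k_w",(65,55,185,100),6,"k_z1")
show("k_w",(90,190,185,240),6,"k_z2")
```

```text
(no output)
```

View pics/k_z1.png

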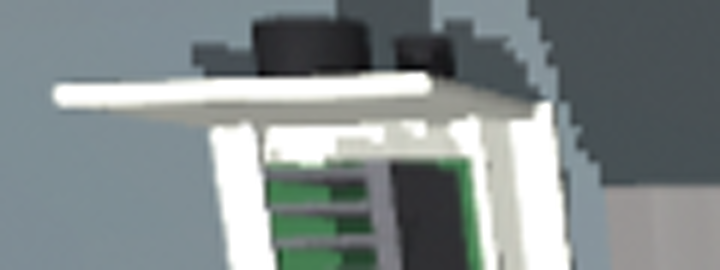

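View pics/k_z2.png

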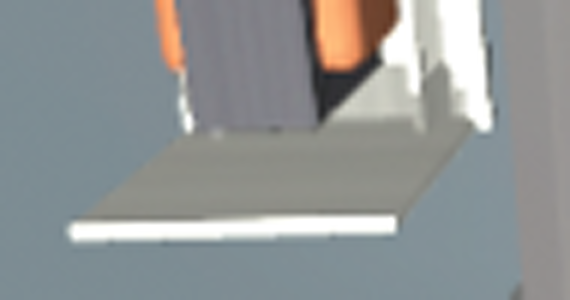

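Run:
```python
from h import *
f=lambda l,o:(np.array(l)+.5)/6-.5+np.array(o)
F=p2w("k_w",f([(55,96),(430,83)],(65,55)),.065)
N=p2w("k_w",f([(70,232),(396,223)],(90,190)),.065)
print(F.round(4),N.round(4),np.linalg.norm(F[0]-F[1]),np.linalg.norm(N[0]-N[1]))
f0,n0=F.mean(0),N.mean(0);a=f0-n0
print("c",(f0+n0)/2,"yaw",np.arctan2(a[1],a[0]),"len(162)",np.linalg.norm(a), "yaw panels",[np.arctan2(*( (q[0]-q[1])[:2]*[-1,1])) for q in (F,N)])
# base plate corner at right edges
# cover in hand
for z in (.279,.281,.283):
    w=p2w("k_w",np.array([(249,129),(521,129)])/1.5-.17,z)
    s=r.state();R0=R.from_quat(s["ee_rot"])
    print(z,np.linalg.norm(w[0]-w[1]),R0.inv().apply(w-s["tcp_pos"])*1000)
```

```text
[[0.6258 0.2681 0.065 ]
 [0.6337 0.2089 0.065 ]] [[0.4659 0.2471 0.065 ]
 [0.4737 0.1882 0.065 ]] 0.05966731947618207 0.059383596247670575
c [0.54977967 0.22807211 0.065     ] yaw 0.12954003747960846 len(162) 0.16130776807508845 yaw panels [np.float64(0.13402462612782073), np.float64(0.1309421495864303)]
0.279 0.059802034134742575 [[-30.27381959 -30.86737779 -73.82615576]
 [-30.23414669  28.93462769 -73.78310983]]
0.281 0.05872837206121957 [[-32.27337131 -30.33128315 -73.73904134]
 [-32.23441069  28.39706078 -73.69676824]]
0.283 0.0576547099876966 [[-34.27292304 -29.79518851 -73.65192693]
 [-34.23467468  27.85949386 -73.61042665]]
```

```bash
cat >> h.py <<'E'
def box(c,yaw,lx,ly,z):
    u=np.array([np.cos(yaw),np.sin(yaw)]);v=np.array([-u[1],u[0]])
    return np.array([[*(np.array(c[:2])+a*lx*u+b*ly*v),z] for a,b in((1,1),(1,-1),(-1,-1),(-1,1))])
def draw(f,polys,crop,k,out):
    im=np.load(f"pics/{f}.npz")["im"];x0,y0,x1,y1=crop
    im=cv2.resize(im[y0:y1,x0:x1],None,fx=k,fy=k,interpolation=cv2.INTER_CUBIC)
    for p,col in polys:
        q=((w2p(f,p)-[x0,y0]+.5)*k-.5).round().astype(int)
        cv2.polylines(im,[q.reshape(-1,1,2)],True,col,1,cv2.LINE_AA)
    cv2.imwrite(f"pics/{out}.png",im)
def chas(c,yaw):
    P=[(box(c,yaw,.0825,.032,.003),(255,0,255)),(box(c,yaw,.0825,.032,.007),(0,255,255))]
    u=np.array([np.cos(yaw),np.sin(yaw)])
    for s in(1,-1): P.append((box(np.array(c[:2])+s*.081*u,yaw,.0015,.03,.065),(0,0,255)))
    return P
E
python3 - <<'E'
from h import *
shot("top","l_t");shot("side","l_s")
P=chas((.5498,.2281),.130)
draw("b_top",P,(140,165,200,240),8,"l_t8");draw("b_top",P,(140,165,200,240),8,"l_t8")
draw("a_side" if 0 else "e_s",P,(150,220,250,300),8,"l_s8");draw("k_w",P,(55,50,190,240),3,"l_w3")
E
```

```text
(no output)
```

View pics/l_t8.png

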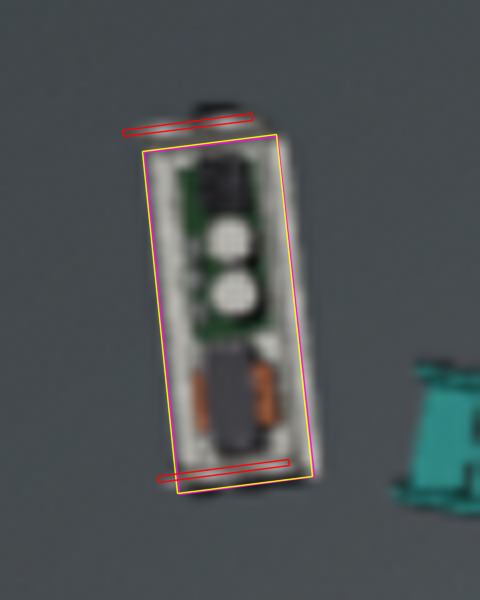

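View pics/l_s8.png

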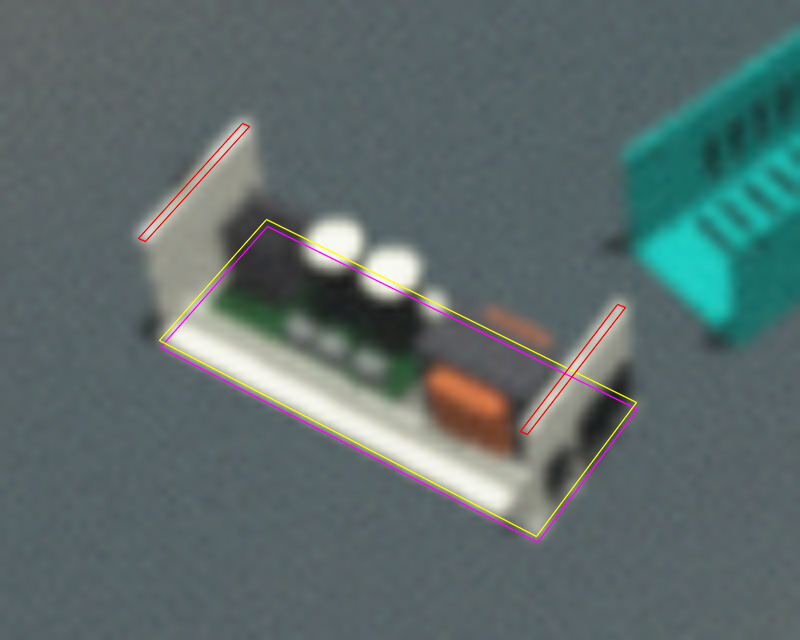

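View pics/l_w3.png

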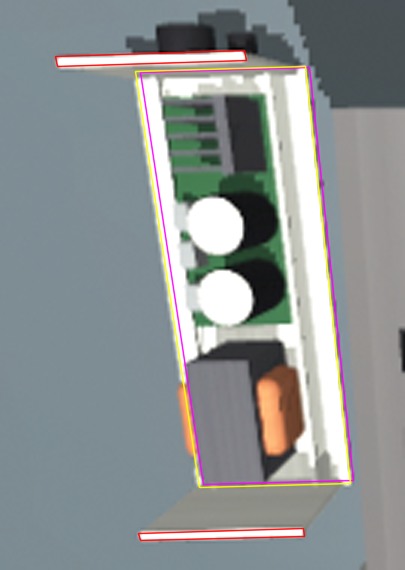

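Run:
```python
from h import *
P=chas((.5495,.2258),.130)
draw("b_top",P,(140,165,200,240),8,"m_t8")
draw("e_s",P,(150,220,250,300),8,"m_s8")
u=np.array([np.cos(.13),np.sin(.13),0]);v=np.array([-u[1],u[0],0])
c=np.array([.5496,.2268,0])
rel(c-u*0.0012*-1+[0,0,.19],[0,0,-1],-v)
```

```text
shift mm [  59.  -140.9  -17.8] rotvec deg [-1.51  0.03 -0.02] tcp [0.5477 0.085  0.2491] axes x [-0. -0. -1.] y [ 0.103 -0.995  0.   ]
```

View pics/m_t8.png

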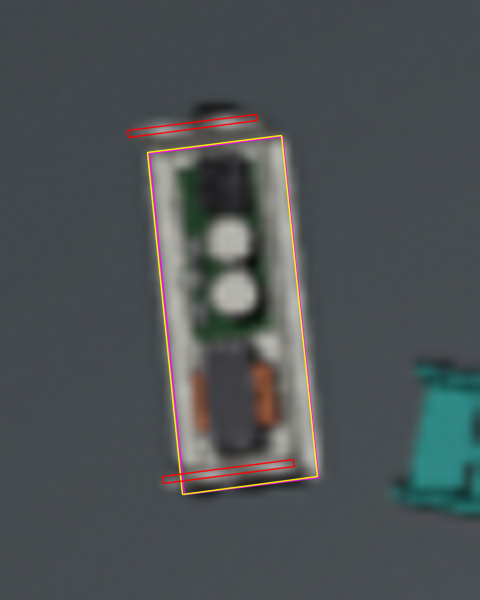

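View pics/m_s8.png

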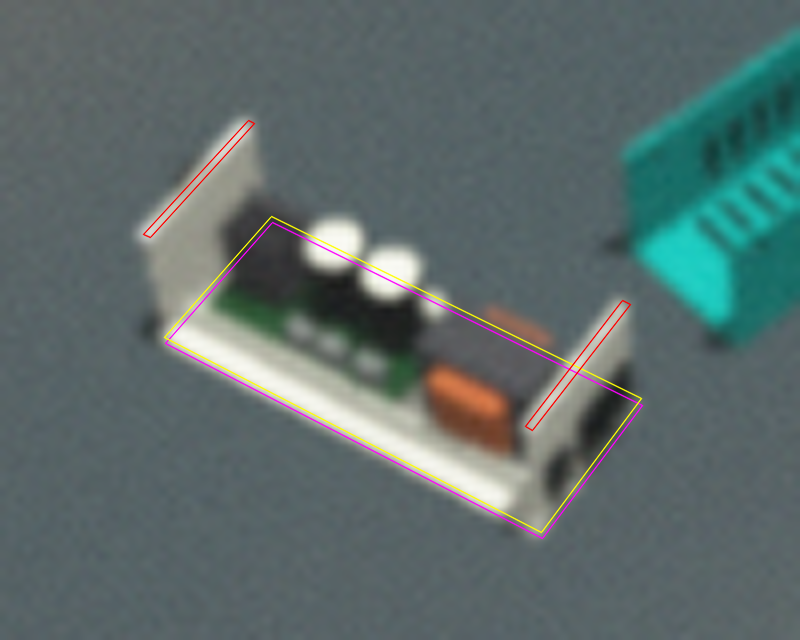

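```bash
python3 -m pendant '[0,-10,0,-1.5,0,0,-1, 0,-20,-3,0,0,0,-1, 0,-25,-3,0,0,0,-1, 0,-25,-3,0,0,0,-1, 10,-25,-3,0,0,0,-1, 12,-20,-3,0,0,0,-1, 12,-10,-2,0,0,0,-1, 12,-5,-1,0,0,0,-1, 12,0,0,0,0,0,-1, 0,0,0,0,0,0,-1]'; python3 -m pendant '[15,0,0,0,0,0,-1, 20,0,0,0,0,0,-1, 20,0,0,0,0,0,-1, 15,0,0,0,0,0,-1, 10,0,0,0,0,0,-1, 4,0,0,0,0,0,-1, 0,0,0,0,0,0,-1, 0,0,0,0,0,0,-1, 0,0,0,0,0,0,-1, 0,0,0,0,0,0,-1]'
python3 - <<'E'
from h import *
u=np.array([np.cos(.13),np.sin(.13),0]);v=np.array([-u[1],u[0],0])
rel(np.array([.5496,.2263,.105])+.0012*u,[0,0,-1],-v)
shot("top","n_t");shot("side","n_s");shot("wrist","n_w",None,1.5)
s=r.state();R0=R.from_quat(s["ee_rot"]).as_matrix();t=s["tcp_pos"]+R0[:,2]*.0012;yaw=np.arctan2(R0[0,1],-R0[1,1])
print(t,yaw)
P=chas((.5496,.2263),.130)+[(box(t,yaw,.075,.03,t[2]+.0303),(255,255,0)),(box(t,yaw,.075,.03,t[2]-.0277),(255,128,0))]
draw("n_t",P,(130,150,210,250),6,"n_t6")
draw("n_s",P,(140,190,250,290),7,"n_s7")
E
```

```text
time_s: 13.45
tcp_pos: [0.546, 0.2255, 0.1882]
ee_rot: [-0.704, -0.046, 0.707, -0.047]
contact_force: [-0.0, -0.9, -3.8]
gripper_width: 0.696
time_s: 14.28
tcp_pos: [0.5485, 0.2271, 0.1085]
ee_rot: [0.706, 0.047, -0.705, 0.046]
contact_force: [1.0, -0.3, -3.3]
gripper_width: 0.696
shift mm [ 3.5  0.9 -2.2] rotvec deg [ 0.11 -0.12  0.02] tcp [0.5485 0.2271 0.1085] axes x [ 0.002  0.001 -1.   ] y [ 0.132 -0.991 -0.   ]
[0.54686773 0.22675958 0.10800383] 0.13198958923353157
```

View pics/n_t6.png

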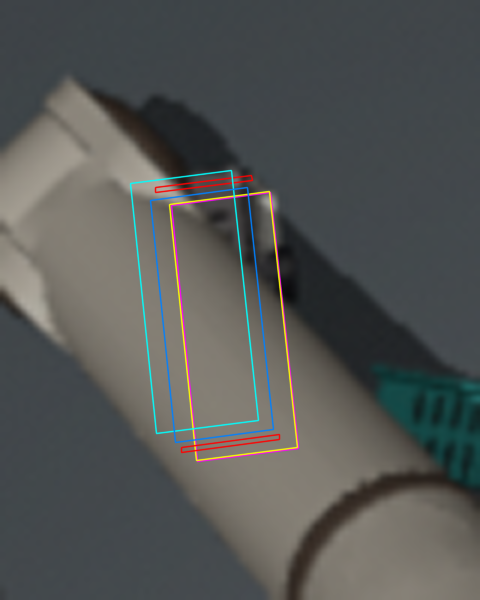

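View pics/n_s7.png

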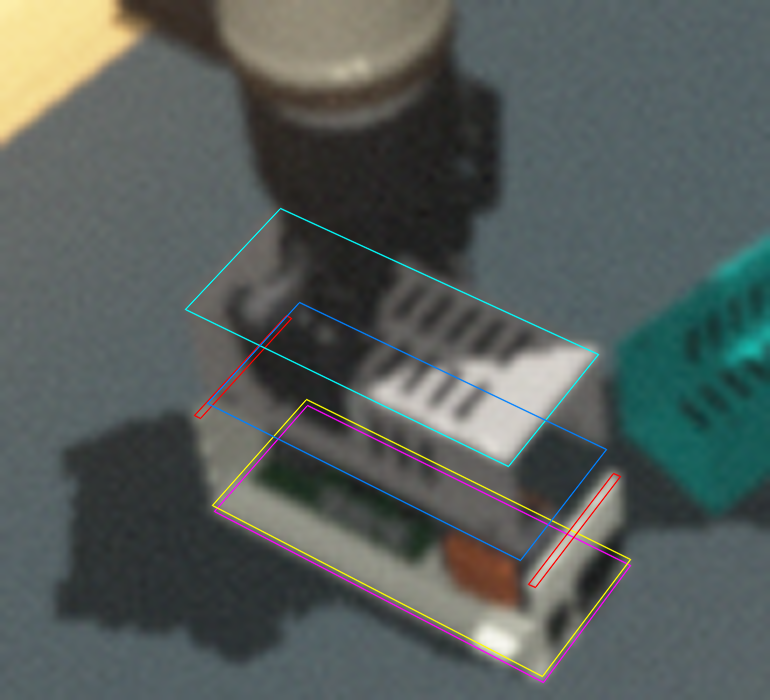

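View pics/n_w.png

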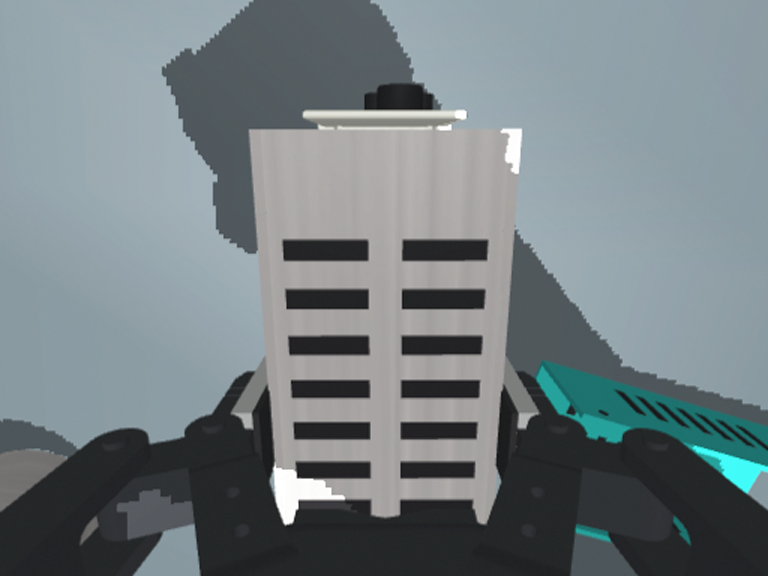

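Run:
```python
from h import *
show("n_w",(190,50,330,95),5.5,"n_z")
```

```text
(no output)
```

View pics/n_z.png

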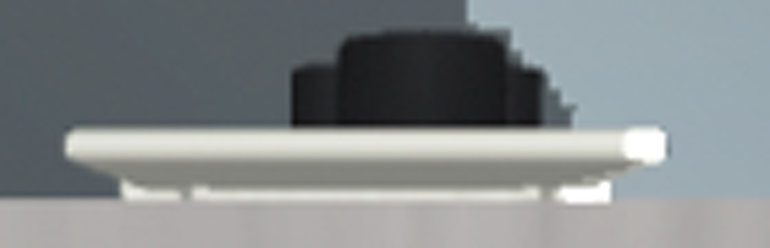

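Run:
```python
from h import *
f=lambda l:(np.array(l)+.5)/5.5-.5+np.array([190,50])
s=r.state();R0=R.from_quat(s["ee_rot"]);T=s["tcp_pos"]
F=p2w("n_w",f([(66,144),(667,144)]),.065)
print("panel in tool",R0.inv().apply(F-T)*1000, np.linalg.norm(F[0]-F[1]))
w=p2w("n_w",np.array([(249,129),(521,129)])/1.5-.17,T[2]+.0303)
print("cover edge in tool",R0.inv().apply(w-T)*1000, T)
```

```text
panel in tool [[ 43.10784141 -31.0501759  -82.65870132]
 [ 43.10130072  28.36897238 -82.61100967]] 0.05941916778138126
cover edge in tool [[-30.20756341 -31.23542657 -74.23314864]
 [-30.21417261  28.81239069 -74.18553562]] [0.54805729 0.22691751 0.10800526]
```

```bash
python3 -m pendant '[0,0,-2.4,0,-0.1,0,-1, 0,0,0,0,0,0,-1, 4,0,0,0,0,0,-1, 6,0,0,0,0,0,-1, 6,0,0,0,0,0,-1, 6,0,0,0,0,0,-1, 6,0,0,0,0,0,-1, 4,0,0,0,0,0,-1, 0,0,0,0,0,0,-1, 0,0,0,0,0,0,-1]'
python3 - <<'E'
from h import *
s=r.state();print(s["contact_force"],s["tcp_pos"])
shot("wrist","o_w",None,1.5);shot("side","o_s",(140,190,250,290),7)
E
```

```text
time_s: 15.27
tcp_pos: [0.5497, 0.227, 0.0748]
ee_rot: [-0.705, -0.047, 0.706, -0.047]
contact_force: [0.4, 0.3, -2.8]
gripper_width: 0.694
[ 0.39069325  0.32146328 -2.79691476] [0.54965468 0.22703695 0.07484666]
```

View pics/o_w.png

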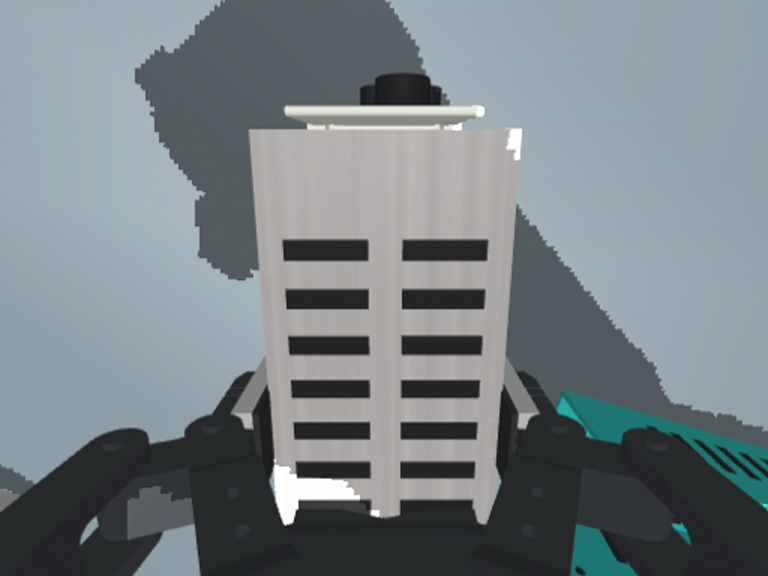

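View pics/o_s.png

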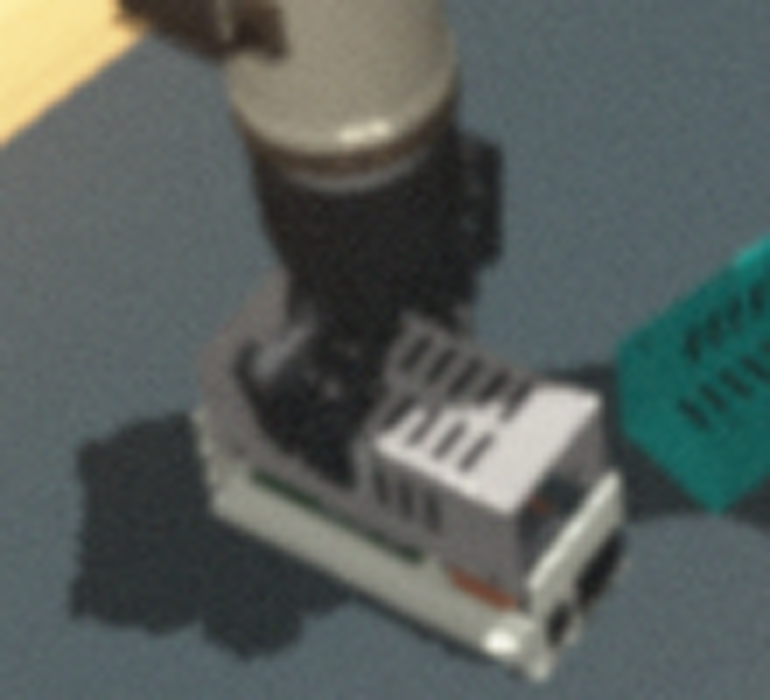

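Run:
```python
from h import *
s=r.state();R0=R.from_quat(s["ee_rot"]);T=s["tcp_pos"]
print("panel",R0.inv().apply(p2w("o_w",np.array([(285,111.5),(484,111.5)])/1.5-.17,.065)-T)*1000)
print("cover",R0.inv().apply(p2w("o_w",np.array([(249,129),(521,129)])/1.5-.17,T[2]+.0303)-T)*1000, R0.as_matrix()[:,0])
```

```text
panel [[ 10.44858586 -30.587308   -80.20368701]
 [ 10.43463596  28.35404719 -80.16449779]]
cover [[-30.38736244 -30.69806479 -73.54722596]
 [-30.40142312  28.7103665  -73.50790437]] [-1.30670432e-03  6.60524730e-05 -9.99999144e-01]
```

```bash
python3 -m pendant '[4,0,-0.6,0,0,0,-1, 4,0,0,0,0,0,-1, 4,0,0,0,0,0,-1, 4,0,0,0,0,0,-1, 4,0,0,0,0,0,-1, 3,0,0,0,0,0,-1, 3,0,0,0,0,0,-1, 3,0,0,0,0,0,-1, 2,0,0,0,0,0,-1, 0,0,0,0,0,0,-1]';python3 -m pendant '[1,0,0,0,0,0,-1, 1,0,0,0,0,0,-1, 1,0,0,0,0,0,-1, 1,0,0,0,0,0,-1, 1,0,0,0,0,0,-1, 0,0,0,0,0,0,-1, 0,0,0,0,0,0,-1, 0,0,0,0,0,0,-1, 0,0,0,0,0,0,-1, 0,0,0,0,0,0,-1]'
```

```text
time_s: 16.2
tcp_pos: [0.5502, 0.227, 0.0438]
ee_rot: [-0.705, -0.047, 0.706, -0.047]
contact_force: [-0.3, -0.2, -3.7]
gripper_width: 0.696
time_s: 17.03
tcp_pos: [0.5506, 0.2271, 0.0394]
ee_rot: [-0.705, -0.047, 0.706, -0.047]
contact_force: [-0.3, 0.3, -3.3]
gripper_width: 0.698
```

No contact yet; about 5 mm to go.

```bash
python3 -m pendant '[1,0,0,0,0,0,-1, 1,0,0,0,0,0,-1, 0.5,0,0,0,0,0,-1, 0.5,0,0,0,0,0,-1, 0.5,0,0,0,0,0,-1, 0,0,0,0,0,0,-1, 0,0,0,0,0,0,-1, 0,0,0,0,0,0,-1, 0,0,0,0,0,0,-1, 0,0,0,0,0,0,-1]'
python3 - <<'E'
from h import *
shot("side","p_s",(140,190,250,290),7);shot("wrist","p_w",None,1.5)
E
```

```text
time_s: 17.87
tcp_pos: [0.5506, 0.2272, 0.0359]
ee_rot: [-0.705, -0.047, 0.706, -0.047]
contact_force: [-0.3, 0.5, -3.3]
gripper_width: 0.694
```

View pics/p_s.png

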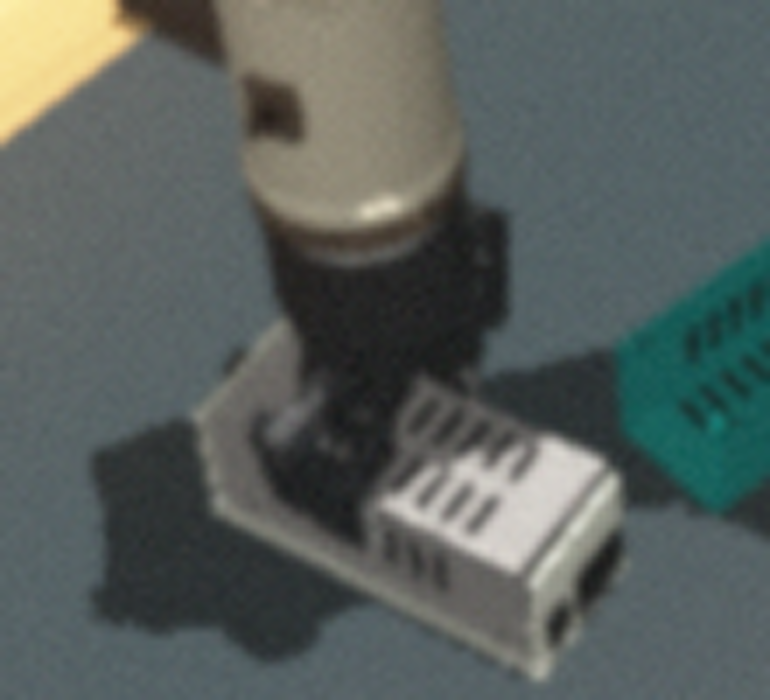

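View pics/p_w.png

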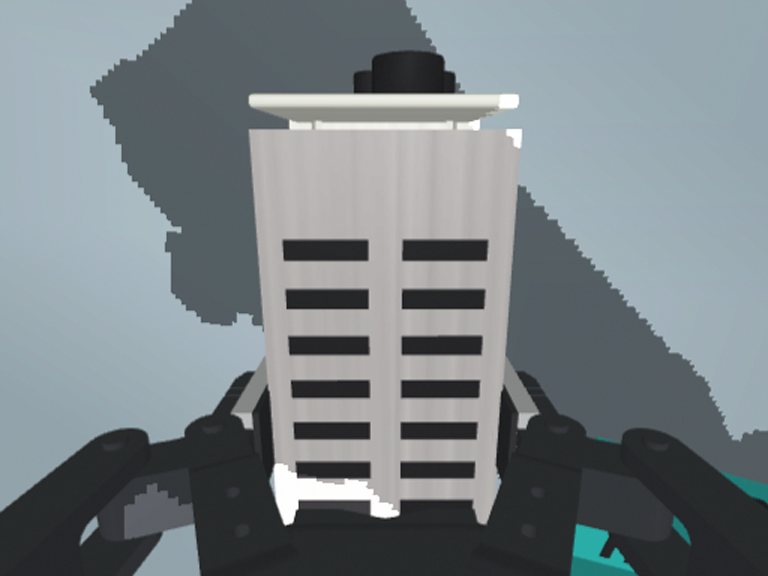

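Nearly home: panel (249–518) and cover (249–521) line up. Lower the last bit in 0.5 mm steps.

```bash
python3 -m pendant '[0.5,0,0,0,0,0,-1, 0.5,0,0,0,0,0,-1, 0,0,0,0,0,0,-1, 0.3,0,0,0,0,0,-1, 0.3,0,0,0,0,0,-1, 0,0,0,0,0,0,-1, 0,0,0,0,0,0,-1, 0,0,0,0,0,0,-1, 0,0,0,0,0,0,-1, 0,0,0,0,0,0,-1]'
```

```text
time_s: 18.8
tcp_pos: [0.5505, 0.2271, 0.0342]
ee_rot: [-0.705, -0.047, 0.706, -0.047]
contact_force: [-0.5, 0.4, -3.0]
gripper_width: 0.691
```

```bash
python3 -m pendant '[0.4,0,0,0,0,0,-1, 0.4,0,0,0,0,0,-1, 0,0,0,0,0,0,-1, 0,0,0,0,0,0,-1, 0,0,0,0,0,0,-1, 0,0,0,0,0,0,-1, 0,0,0,0,0,0,-1, 0,0,0,0,0,0,-1, 0,0,0,0,0,0,-1, 0,0,0,0,0,0,-1]'; python3 -m pendant '[0.4,0,0,0,0,0,-1, 0.4,0,0,0,0,0,-1, 0,0,0,0,0,0,-1, 0,0,0,0,0,0,-1, 0,0,0,0,0,0,-1, 0,0,0,0,0,0,-1, 0,0,0,0,0,0,-1, 0,0,0,0,0,0,-1, 0,0,0,0,0,0,-1, 0,0,0,0,0,0,-1]'
```

```text
time_s: 19.63
tcp_pos: [0.5505, 0.2271, 0.0336]
ee_rot: [-0.705, -0.047, 0.706, -0.047]
contact_force: [-3.4, -1.3, 4.6]
gripper_width: 0.692
time_s: 20.47
tcp_pos: [0.5505, 0.2271, 0.0336]
ee_rot: [-0.705, -0.046, 0.706, -0.047]
contact_force: [-5.1, -2.4, 10.8]
gripper_width: 0.695
```

```bash
python3 -m pendant '[-0.4,0,0,0,0,0,-1, 0,0,0,0,0,0,-1, 0,0,0,0,0,0,0.6, 0,0,0,0,0,0,0.8, 0,0,0,0,0,0,1, 0,0,0,0,0,0,1, 0,0,0,0,0,0,1, 0,0,0,0,0,0,1, 0,0,0,0,0,0,1, 0,0,0,0,0,0,1]'
python3 - <<'E'
from h import *
shot("side","q_s",(140,190,250,290),7);shot("wrist","q_w",None,1.5)
E
```

```text
time_s: 21.3
tcp_pos: [0.5505, 0.2271, 0.033]
ee_rot: [-0.705, -0.047, 0.706, -0.047]
contact_force: [0.1, -0.4, 0.8]
gripper_width: 0.997
```

View pics/q_w.png

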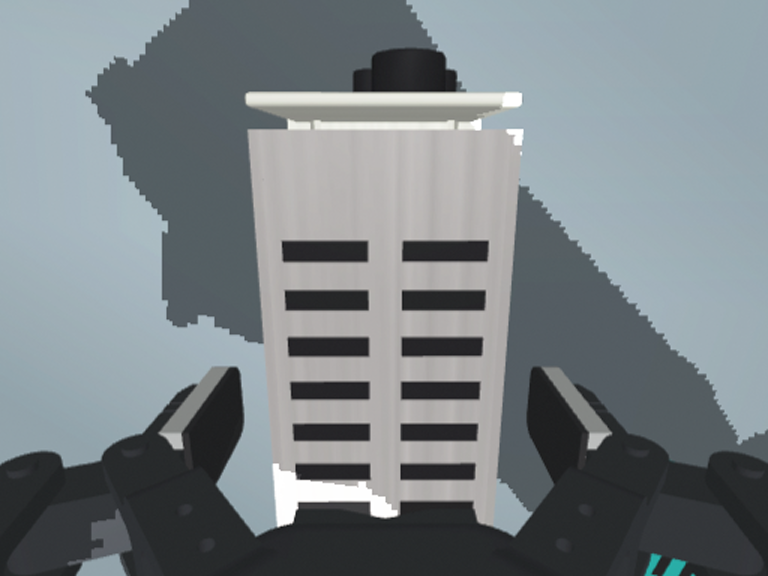

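View pics/q_s.png

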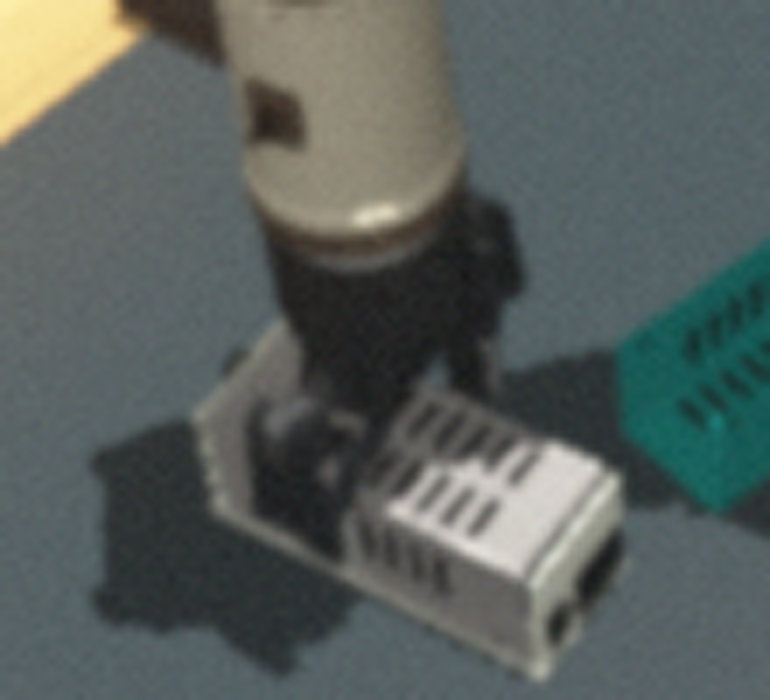

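Released without the cover moving. Retreat straight up, then look.

```bash
python3 -m pendant '[-10,0,0,0,0,0,1, -20,0,0,0,0,0,1, -30,0,0,0,0,0,1, -30,0,0,0,0,0,1, -30,0,0,0,0,0,1, -30,0,0,0,0,0,1, -20,0,0,0,0,0,1, 0,25,0,0,0,0,1, 0,35,0,0,0,0,1, 0,35,0,0,0,0,1]'; python3 -m pendant '[0,30,0,0,0,0,1, 0,0,0,0,0,0,1, 0,0,0,0,0,0,1, 0,0,0,0,0,0,1, 0,0,0,0,0,0,1, 0,0,0,0,0,0,1, 0,0,0,0,0,0,1, 0,0,0,0,0,0,1, 0,0,0,0,0,0,1, 0,0,0,0,0,0,1]'
python3 - <<'E'
from h import *
shot("side","s_s",(140,190,250,290),7);shot("wrist","s_w",None,1.5);show("s_w",(60,30,240,250),3,"s_z");shot("top","s_t",None,1.5)
E
```

```text
time_s: 22.23
tcp_pos: [0.5634, 0.1335, 0.2048]
ee_rot: [0.706, 0.048, -0.705, 0.048]
contact_force: [0.0, -0.7, -0.0]
gripper_width: 1.002
time_s: 23.07
tcp_pos: [0.5672, 0.1036, 0.203]
ee_rot: [-0.705, -0.047, 0.706, -0.047]
contact_force: [-0.2, 0.1, -0.1]
gripper_width: 1.0
```

View pics/s_s.png

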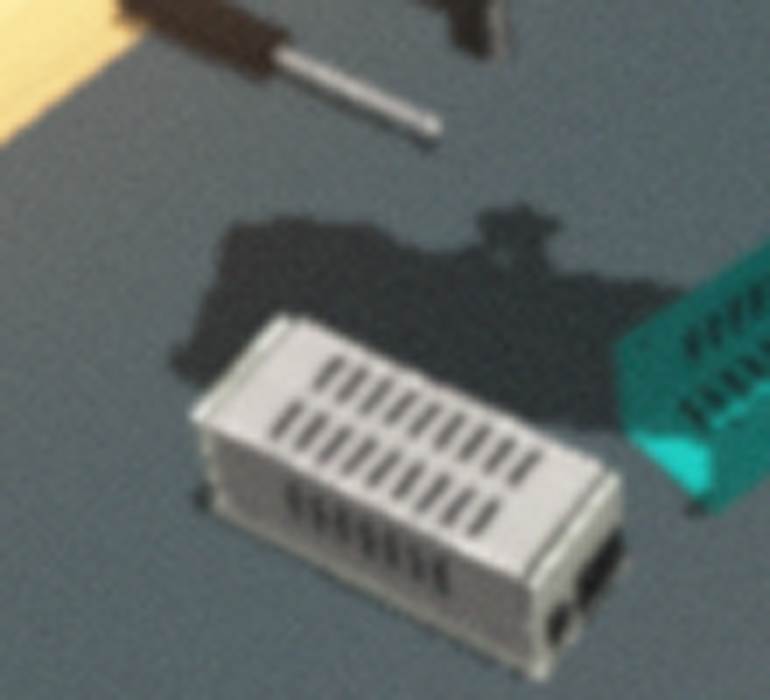

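View pics/s_z.png

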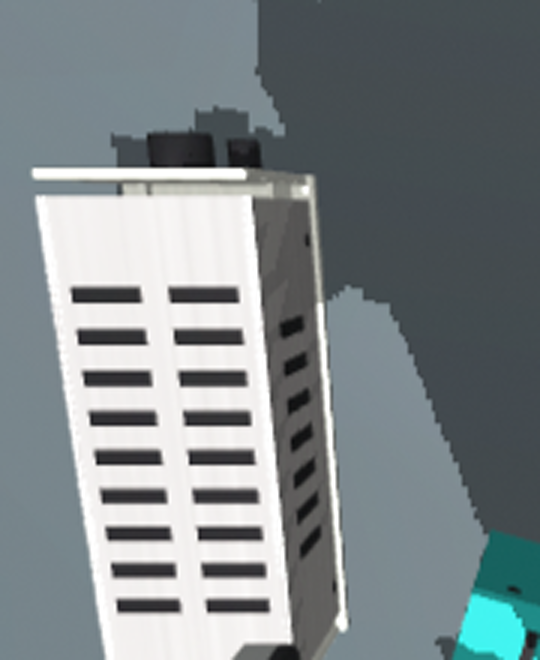

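View pics/s_t.png

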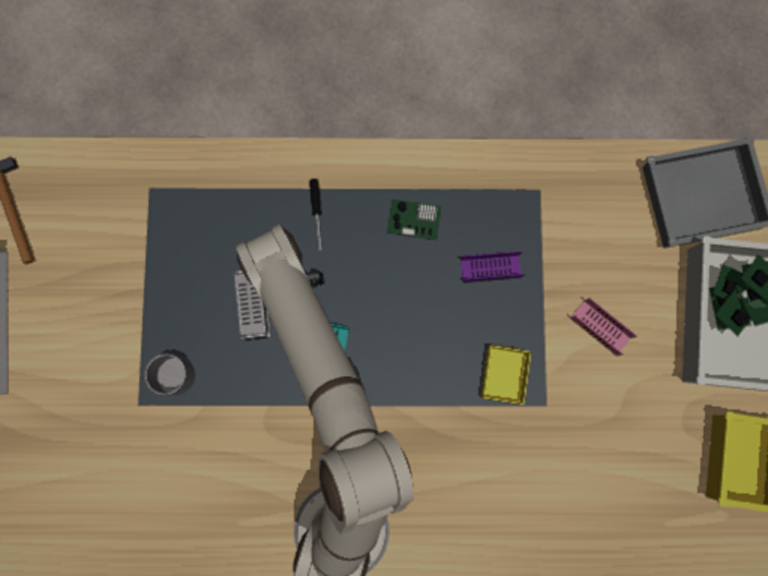

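Run:
```python
from h import *
f=lambda l:(np.array(l)+.5)/3-.5+np.array([60,30])
P=p2w("s_w",f([(32,175),(246,174)]),.065);C=p2w("s_w",f([(37,197),(253,196)]),.065)
print(np.linalg.norm(P[0]-P[1]),np.linalg.norm(C[0]-C[1]))
u=np.array([np.cos(.131),np.sin(.131),0]);v=np.array([-u[1],u[0],0])
d=P.mean(0)-C.mean(0);print("along (6.0 if centred)",d@u*1e3,"lateral",d@v*1e3,"yaws",[np.arctan2((q[0]-q[1])[0]*-1,(q[0]-q[1])[1]) for q in(P,C)])
c=P.mean(0)-.081*u
draw("s_s",chas(c,.131)+[(box(C.mean(0)-.075*u,.131,.075,.03,.065),(255,255,0))],(140,190,250,290),7,"t_s")
```

```text
0.05920375429906633 0.060117678994683774
along (6.0 if centred) 5.818722696441701 lateral 0.9188297341236396 yaws [np.float64(0.1361233203354245), np.float64(0.13611269027716097)]
```

View pics/t_s.png

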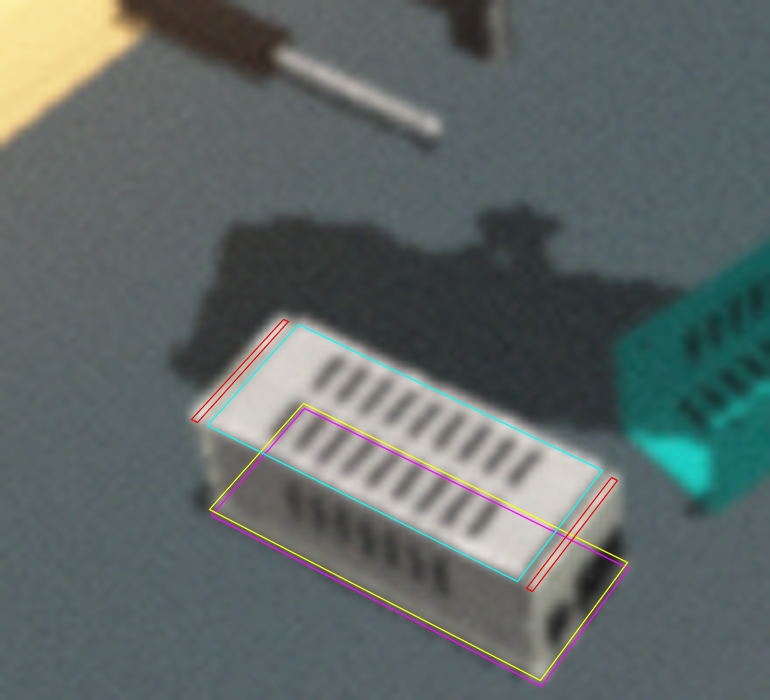

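Cover home, centred within about 1 mm; nothing else appears moved. Handing in.

Run:
```python
from station import r
print(r.sign_off(), r.state()["time_s"])
```

```text
the job is handed in; nothing more can be done
the job is handed in; nothing more can be done
```

The cover is on the chassis, open side down, and I have let go and handed the job in. The clock read 23.07 s after the last arm move, well inside the 72 s limit.

I rolled the cover over in two pushes with the closed fingers, gripped it across its side walls from above, and lowered it between the end panels in small steps. The wrist force changed by about 14 N when the rims touched down.

**Last checks, from the wrist camera:**
- **Position:** the cover is centred lengthways to 0.2 mm and sideways to 0.9 mm.
- **Alignment:** the cover and the far end panel show the same direction.
- **Height:** the web looks level with both end panels in the side picture.
- **Other objects:** the tin, bin, screwdriver and board look unmoved in the top picture. I judged that by eye and did not measure it.

**One disagreement:** before lowering, the top and side cameras put the chassis 2–3 mm to the right (−y) of where the wrist camera put it. I placed the cover from the wrist view, which showed cover and chassis together.

I did not measure seating directly. I take it from the force rise, the tool height at contact (about 1 mm from the predicted value), and the level web.

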